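# Release the eyelet press's slug tray with the pin

### The arm

A 7-joint arm with a two-finger parallel gripper is mounted at the origin on the work surface. World frame = base frame: x ahead of the robot, y to its left, z up, the work surface at z = 0. Lengths are in m, angles in rad, forces in N, time in s.
With the tool pointing down it reaches from about 0.4 to 0.925 m from the base axis. Payload 4.1 kg.
Tool frame: the origin (TCP) lies between the finger pads; the fingertips stand env.nose_length ahead of it and the grasp point (between the pads) lies 6 mm ahead of it (env.nose_length is the distance from the TCP to the fingertips, in m); z points along the fingers, y is the line along which they close (so a half turn about z gives the same grasp; the last joint's range is limited). The gripper opens to 85 mm and grips with 20 to 120 N. Pads are 22 mm wide; open, the fingers measure 114 mm over their backs; the gripper's body (76 mm by 85 mm) begins 54 mm behind the grasp point. The pads swing forward as they close: fully open they stand 13 mm farther back than shut.
Start: joints at [-1.266, 0.398, 0.045, 1.537, -0.019, 1.207, -0.051], TCP at [0.255, 0.598, 0.256] pointing down, gripper open.
Joint ranges: [-2.82, 2.82], [-0.49, 2.23], [-1.37, 1.46], [0, 2.46], [-1.36, 4.5], [0.23, 2], [-2.94, 2.94]. Speed limits (rad/s): [2.57, 2.57, 3.14, 3.14, 3.14, 3.14, 3.14].

### API

Orientations are given as [roll, pitch, yaw] about the fixed x, y, z axes, in that order (R = Rz(yaw) Ry(pitch) Rx(roll)).
In Python, from rig import env, eyes gives the robot as it stands.
- The arm moves only by the tool move_arm, never from a script. Its argument "plan" is a list of rows, each an object with "travel": the shift along the tool's x, y, z in m, a list of three; "rotation": the turn, a rotation vector about the tool's x, y, z in degrees, a list of three; "jaw": the finger opening in m, from 0 to 0.0854. In form: [{"travel": [tx, ty, tz], "rotation": [wx, wy, wz], "jaw": jaw}, ...]. A call has exactly 5 rows; each row is the pose to reach, as a shift and turn from the pose commanded when the call began, along the tool's axes at that moment; what a row does not reach only later rows make up. A row lasts 1/10 s, in which the tool goes at most 50 mm and 8.59 degrees, less where a joint would pass 70% of its speed; a pose out of reach is approached as far as the arm can. A call with a gripper value outside its range is refused whole. The fingers move at their own pace and stop on an object; "grip_force" is the grip in N (left out, the last holds). Time passes only in rows, so rows that repeat a pose let the fingers close, or fill a call up. It gives the time, the measured TCP pose, the force, the opening and the grip force at its end, in the units of the state.
- env.read_state(): the state, without advancing time (a new reading comes with each control period).
- eyes.read_camera(name): name is "side" or "top"; returns a dict with "image" (420x560x3 uint8, blue, green, red), "depth" (420x560 float32, m along the optical axis (not along the pixel's ray), 0 where there is no reading), "intrinsics" (3x3 intrinsics, pixels), "camera_from_world" (4x4, takes a point from world to camera coordinates). Camera axes: x right, y down, z forward; pixel columns grow to the right and rows downward; lengths in m; the calibration is good to about 2 mm. A picture is of the moment at which its call begins.
- env.job_done(): hands the job in; it is judged then, once.
The state is a dict: "time_s": time; "joint_positions": joint angles; "joint_velocities": joint speeds; "joint_torque": joint torques, N m; "eef_pos": TCP position; "tcp_rot": TCP orientation; "force": force on the tool from outside, world axes, zero at the start; "moment": the same for the moment, N m; "opening": finger opening in m; "grasp_force": force on a finger pad.
Only numpy, scipy, OpenCV 4.12 (cv2) and the standard library are available. Lean on these libraries where they do the work, as an engineer would, in place of code of your own. Each camera call takes 0.05 s, during which the arm holds its last target. There are 200 camera calls.

### The job

Take the red-handled release pin out of its stand and push its rod gently down through the red-ringed hole in the top of the green eyelet press until the hidden latch lets go and the yellow slug tray springs out; feel for the latch and do not force it, as it bends easily. Then put the pin back upright in its stand, fully home, with the tray left out, and leave the other things on the bench alone.

Things in the scene. Friction and masses are not known exactly. Their poses are not given: they have to be found in the camera images.
- press: Green bench eyelet press, fixed. Sizes in mm. Base 280 long (x), 120 wide (y), 80 high to its aluminium top plate; column, head and punch, with a lever up to 316 high, begin 120 behind the access hole. Origin on the table under the middle of the base; z up, -x towards the front, where the tray is; the hole lies at x -90, y 0, z 80.
- press_hole (a point): Centre of the red-ringed access hole (12 across, slightly chamfered) at the upper face of the press's 8-thick top plate; axes as the press. Hidden below is the latch's flat paddle, 26 across, 20 to 36 below the upper face: set differently each time, not seen from outside. It springs back with 4 to 8 N; pushed down 6 it frees the tray; at 8.5 it meets a solid stop. Over 18 N bends it.
- tray (a joint): Travel of the slug tray in m: 0 shut and latched, 0.050 fully out. A spring slides it out by itself, in about a second, once the latch lets go; it cannot be pulled out while latched and nothing pulls it back in.
- tray_front (a point): Top middle of the yellow front of the slug tray (98 wide, 36 high), 44 above the table, at the press's front face; moves towards the press's -x as the tray comes out. A lip stands 14 out from the front. Axes as the press.
- pin: Release pin, loose, about 70 g: red round handle 20 in diameter, 80 long, and under it a steel rod 6 in diameter, 60 long, round-ended. Origin at the centre of the handle's underside (the shoulder), z along the handle: handle z 0 to 80, rod z 0 to -60. At the start it stands upright in its stand, shoulder on the stand's top.
- pin_tip (a point): The very end of the pin's rod, 60 below the pin's origin; axes as the pin.
- stand_hole (a point): Centre of the hole's mouth in the top of the pin stand, a fixed dark wooden block 70 x 70 and 75 high; the hole is 13 across, 68 deep, with a small chamfer. z up. The shoulder of the pin rests on this surface when fully home.
- tape_wide: Bystander: wide roll of cream masking tape on its flat side, 90 across, 50 high. Origin at the middle of its underside.
- tape_purple: Bystander: low roll of masking tape with a blue core, 96 across, 25 high. Origin at the middle of its underside.
- last: Bystander: olive-green shoe last, 235 long, 72 wide, 95 high, toe along its +x. Origin at the middle of its underside.
- bottle: Bystander: pink drinking bottle with black cap, 72 across, 220 high. Origin at the middle of its underside.
- cup: Bystander: white paper cup of pens, 80 across, 150 high with its pens. Origin at the middle of its underside.
- heel_wood: Bystander: small stacked wooden heel, 60 x 55 x 41. Origin at the middle of its underside.
- wedge: Bystander: yellow stepped gauge, 90 x 30 x 70. Origin at the middle of its underside.

How it is judged:
By the outcome, as a careful person would: the job done as asked, in the order asked, and still so for the second after the job is handed in, with the robot touching nothing.
It also fails if it takes over 54 s, if anything falls off the work surface, if the arm or the gripper's body presses on something with over 40 N, if the wrist force passes 120 N, or if a joint passes its speed limit or range.

## Working session

There is one attempt and no reset: what is moved stays moved. The work goes in short steps, Python scripts to look and compute and a tool call to move; the robot and the scene stay as the last step left them, time stands still between calls to the robot, and variables do not carry over. Pictures are saved under pics/ and viewed, at most 10 in all, crops included, and the job is handed in when it is done.

Besides the shell and the picture viewer there is one more tool, called by a JSON object that holds its "fn" and its "kwargs". move_arm: Moves the arm, as the interface text tells. Its arguments: {"type":"object","properties":{"plan":{"type":"array","items":{"type":"object","properties":{"travel":{"type":"array","items":{"type":"number"}},"rotation":{"type":"array","items":{"type":"number"}},"jaw":{"type":"number"}}}},"grip_force":{"type":"number"}},"required":["plan"]}

```bash
mkdir -p pics; ls
python3 - <<'E'
from rig import env, eyes
import cv2, numpy as np
s=env.read_state(); print(s['time_s'],s['eef_pos'],s['tcp_rot'],s['force'],s['opening'],env.nose_length)
for n in('side','top'):
    c=eyes.read_camera(n); cv2.imwrite(f'pics/{n}0.png',c['image']); np.savez(f'{n}0.npz',**c); 
    T=np.linalg.inv(c['camera_from_world']);print(n,T[:3,3],T[:3,2])
E
```

```text
pics
0.0 [0.25516107 0.59718185 0.25524885] [-3.13961092e+00  1.34890998e-04  2.73788092e+00] [-0.23322501 -1.02648268  0.35852846] 0.08537255172548788 0.025
side [0.51087079 0.88120781 0.79948519] [ 0.0517648  -0.74300123 -0.66728523]
top [0.34400604 0.09582936 1.29934263] [ 0.17956881 -0.01268137 -0.98366367]
```

View pics/side0.png

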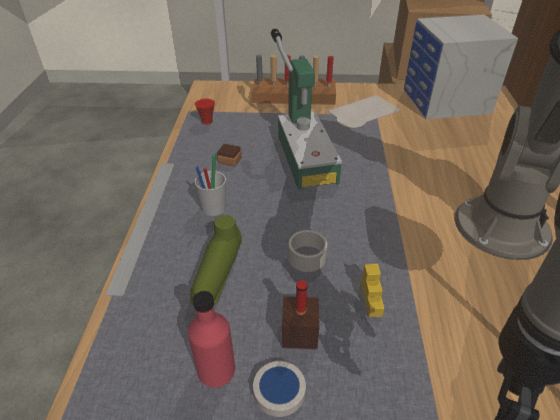

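View pics/top0.png

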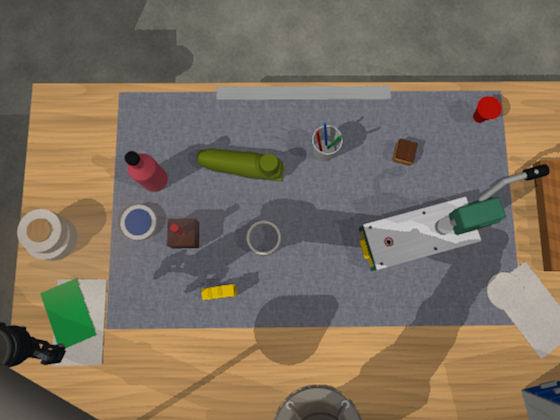

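The side view shows the pin handle at (301,297) over the stand at (300,322), and the press hole at (316,153). The top view shows the pin at (176,229) and the hole at (389,241).

```bash
cat > h.py <<'E'
import numpy as np, cv2
def world(c):
    K=c['intrinsics'];d=c['depth'];v,u=np.indices(d.shape)
    P=np.stack([(u-K[0,2])/K[0,0]*d,(v-K[1,2])/K[1,1]*d,d,np.ones_like(d)],-1)
    return (P@np.linalg.inv(c['camera_from_world']).T)[...,:3]
def ray(c,u,v,z):
    K=c['intrinsics'];T=np.linalg.inv(c['camera_from_world'])
    r=T[:3,:3]@np.array([(u-K[0,2])/K[0,0],(v-K[1,2])/K[1,1],1]);o=T[:3,3]
    return o+r*(z-o[2])/r[2]
def redmask(c):
    h=cv2.cvtColor(c['image'],cv2.COLOR_BGR2HSV);H,S,V=cv2.split(h)
    return ((H<8)|(H>172))&(S>110)&(V>50)
def box(m,u0,u1,v0,v1):
    k=np.zeros_like(m);k[v0:v1,u0:u1]=1;return m&k
E
python3 - <<'E'
from h import *
B={'side':dict(pin=(290,312,278,312),hole=(306,326,147,159)),'top':dict(pin=(165,185,218,238),hole=(380,398,233,250))}
for n in B:
    c=dict(np.load(n+'0.npz'));W=world(c);R=redmask(c)
    for k,b in B[n].items():
        m=box(R,*b)&(c['depth']>0);P=W[m];v,u=np.where(m)
        print(n,k,m.sum(),'uv',u.min(),u.max(),v.min(),v.max(),'med',np.median(P,0).round(4),'min',P.min(0).round(3),'max',P.max(0).round(3))
        if k=='hole': print(' ring centre ray z.08',ray(c,(u.min()+u.max())/2,(v.min()+v.max())/2,.08).round(4))
        else:
            t=P[P[:,2]>.145]; print(' top cap',len(t),t.mean(0).round(4))
    # stand top
    Z=W[...,2];b=(275,325,290,330) if n=='side' else (160,205,212,252)
    m=box((abs(Z-.075)<.006),*b)&~R; r=cv2.minAreaRect(W[m][:,:2].astype(np.float32)*1000);print(n,'stand',m.sum(),np.round(r[0],1),np.round(r[1],1),r[2])
    b=(270,345,105,190) if n=='side' else (350,485,190,275)
    m=box((abs(Z-.08)<.006),*b); r=cv2.minAreaRect(W[m][:,:2].astype(np.float32)*1000);print(n,'press',m.sum(),np.round(r[0],1),np.round(r[1],1),r[2])
    h=cv2.cvtColor(c['image'],cv2.COLOR_BGR2HSV);m=box((h[...,0]>20)&(h[...,0]<34)&(h[...,1]>120)&(h[...,2]>80),*((295,345,165,190) if n=='side' else (350,380,225,270)))
    print(n,'tray',m.sum(),W[m].mean(0).round(3),W[m].min(0).round(3),W[m].max(0).round(3))
E
```

```text
side pin 312 uv 291 311 280 311 med [0.5047 0.3525 0.1267] min [ 0.485  0.205 -0.   ] max [0.523 0.357 0.157]
 top cap 91 [0.5049 0.3477 0.1535]
side hole 3 uv 312 319 152 153 med [ 0.4672 -0.1882  0.0797] min [ 0.465 -0.194  0.08 ] max [ 0.484 -0.185  0.082]
 ring centre ray z.08 [ 0.4742 -0.1905  0.08  ]
side stand 905 [505.4 345.9] [69.3 73. ] 0.0424998477101326
side press 1974 [ 498.  -272.6] [122.2 290. ] 14.97265338897705
side tray 344 [ 0.464 -0.129  0.034] [ 0.416 -0.154  0.008] [0.511 0.881 0.799]
top pin 105 uv 170 184 224 237 med [0.503  0.343  0.1519] min [0.491 0.336 0.073] max [0.514 0.36  0.162]
 top cap 58 [0.5051 0.3456 0.155 ]
top hole 17 uv 385 392 237 245 med [ 0.4713 -0.1874  0.0815] min [ 0.466 -0.196  0.077] max [ 0.486 -0.177  0.085]
 ring centre ray z.08 [ 0.4762 -0.1861  0.08  ]
top stand 585 [506.1 346.7] [70.5 70.6] 89.82855987548828
top press 4193 [ 499.3 -271.3] [120.1 282. ] 14.719903945922852
top tray 147 [ 0.457 -0.133  0.039] [ 0.415 -0.154 -0.   ] [ 0.503 -0.119  0.052]
```

{"fn": "move_arm", "kwargs": {"plan": [{"travel": [-0.03,-0.012,0],"rotation": [0,0,0],"jaw": 0.05},{"travel": [-0.07,-0.028,0],"rotation": [0,0,0],"jaw": 0.05},{"travel": [-0.11,-0.044,0],"rotation": [0,0,0],"jaw": 0.05},{"travel": [-0.15,-0.06,0],"rotation": [0,0,0],"jaw": 0.05},{"travel": [-0.19,-0.077,0],"rotation": [0,0,0],"jaw": 0.05}], "grip_force": 40}}

```text
time_s: 0.6
eef_pos: [0.4007, 0.4508, 0.2559]
tcp_rot: [-3.141, -0.0, 2.738]
force: [0.5, 1.1, -0.1]
opening: 0.0498
grasp_force: 0.0
```

{"fn": "move_arm", "kwargs": {"plan": [{"travel": [-0.04,-0.016,0.01],"rotation": [0,0,0],"jaw": 0.05},{"travel": [-0.08,-0.032,0.02],"rotation": [0,0,0],"jaw": 0.05},{"travel": [-0.12,-0.048,0.03],"rotation": [0,0,0],"jaw": 0.05},{"travel": [-0.1385,-0.0556,0.04],"rotation": [0,0,0],"jaw": 0.05},{"travel": [-0.1385,-0.0556,0.04],"rotation": [0,0,0],"jaw": 0.05}]}}

```text
time_s: 1.1
eef_pos: [0.5074, 0.3417, 0.2144]
tcp_rot: [-3.137, 0.0, 2.73]
force: [-0.5, 0.8, -0.2]
opening: 0.0499
grasp_force: 0.0
```

{"fn": "move_arm", "kwargs": {"plan": [{"travel": [0,0,0],"rotation": [0,0,0],"jaw": 0.05},{"travel": [0,0,0.025],"rotation": [0,0,0],"jaw": 0.05},{"travel": [0,0,0.055],"rotation": [0,0,0],"jaw": 0.05},{"travel": [0,0,0.087],"rotation": [0,0,0],"jaw": 0.05},{"travel": [0,0,0.087],"rotation": [0,0,0],"jaw": 0.05}]}}

```text
time_s: 1.6
eef_pos: [0.5009, 0.3473, 0.1254]
tcp_rot: [-3.135, -0.005, 2.742]
force: [-0.2, 0.4, -0.5]
opening: 0.0504
grasp_force: 0.0
```

Run:
```python
from rig import env, eyes
import cv2
from h import *
s=env.read_state(); print(s['time_s'],s['eef_pos'],s['tcp_rot'],s['force'])
a=eyes.read_camera('side')['image'][230:380,220:400];b=eyes.read_camera('top')['image'][170:290,100:260]
cv2.imwrite('pics/g1.png',np.hstack([cv2.resize(a,(480,400)),cv2.resize(b,(320,400))[:,:320]]))
```

```text
1.6 [0.50091546 0.34730281 0.12540602] [-3.13470599 -0.00548589  2.74169435] [-0.20921567  0.39526695 -0.54200912]
```

View pics/g1.png

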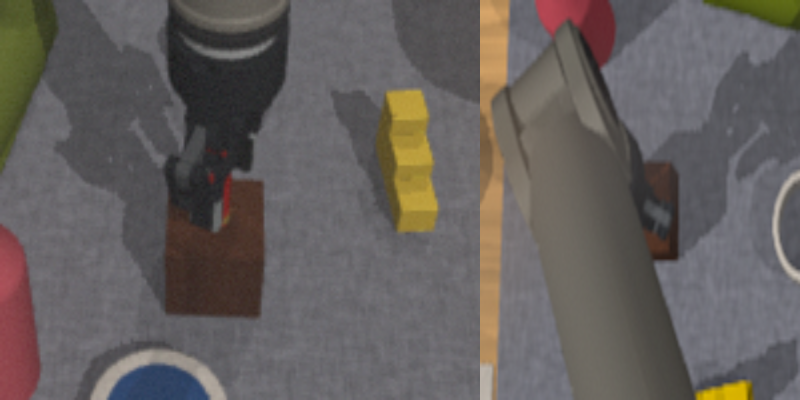

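The fingers straddle the red handle, seen around (220,190) in the left crop, so I'll close on it.

{"fn": "move_arm", "kwargs": {"plan": [{"travel": [0,0,0],"rotation": [0,0,0],"jaw": 0.03},{"travel": [0,0,0],"rotation": [0,0,0],"jaw": 0.015},{"travel": [0,0,0],"rotation": [0,0,0],"jaw": 0.01},{"travel": [0,0,0],"rotation": [0,0,0],"jaw": 0.01},{"travel": [0,0,0],"rotation": [0,0,0],"jaw": 0.01}], "grip_force": 40}}

```text
time_s: 2.2
eef_pos: [0.5063, 0.3478, 0.1313]
tcp_rot: [3.138, 0.001, 2.738]
force: [-0.7, 0.6, 5.8]
opening: 0.0189
grasp_force: 39.2
```

{"fn": "move_arm", "kwargs": {"plan": [{"travel": [0,0,0],"rotation": [0,0,0],"jaw": 0.01},{"travel": [0,0,0],"rotation": [0,0,0],"jaw": 0.01},{"travel": [0,0,0],"rotation": [0,0,0],"jaw": 0.01},{"travel": [0,0,0],"rotation": [0,0,0],"jaw": 0.01},{"travel": [0,0,0],"rotation": [0,0,0],"jaw": 0.01}]}}

```text
time_s: 2.7
eef_pos: [0.5063, 0.3478, 0.1313]
tcp_rot: [3.138, 0.001, 2.738]
force: [-0.8, 1.0, 6.9]
opening: 0.0187
grasp_force: 39.2
```

{"fn": "move_arm", "kwargs": {"plan": [{"travel": [0,0,-0.01],"rotation": [0,0,0],"jaw": 0.01},{"travel": [0,0,-0.03],"rotation": [0,0,0],"jaw": 0.01},{"travel": [0,0,-0.06],"rotation": [0,0,0],"jaw": 0.01},{"travel": [0,0,-0.09],"rotation": [0,0,0],"jaw": 0.01},{"travel": [0,0,-0.1],"rotation": [0,0,0],"jaw": 0.01}]}}

```text
time_s: 3.2
eef_pos: [0.5069, 0.3474, 0.2331]
tcp_rot: [3.136, 0.003, 2.737]
force: [0.8, -0.0, -0.8]
opening: 0.0194
grasp_force: 39.1
```

{"fn": "move_arm", "kwargs": {"plan": [{"travel": [0,0,0],"rotation": [0,0,0],"jaw": 0.01},{"travel": [0,0,0],"rotation": [0,0,0],"jaw": 0.01},{"travel": [0,0,0],"rotation": [0,0,0],"jaw": 0.01},{"travel": [0,0,0],"rotation": [0,0,0],"jaw": 0.01},{"travel": [0,0,0],"rotation": [0,0,0],"jaw": 0.01}]}}

```text
time_s: 3.7
eef_pos: [0.505, 0.3465, 0.2282]
tcp_rot: [-3.14, -0.001, 2.738]
force: [1.1, 0.4, -1.9]
opening: 0.0189
grasp_force: 39.1
```

Run:
```python
from rig import env, eyes
import cv2
from h import *
s=env.read_state(); print(s['time_s'],s['eef_pos'],s['tcp_rot'],s['force'],s['grasp_force'])
c=eyes.read_camera('side');np.savez('side1.npz',**c);cv2.imwrite('pics/s1.png',cv2.resize(c['image'][210:360,210:400],(760,600)))
```

```text
3.7 [0.50499334 0.34651055 0.22824973] [-3.14002044e+00 -8.01749519e-04  2.73786762e+00] [ 1.06277171  0.43685537 -1.90932581] 39.08385694026947
```

View pics/s1.png

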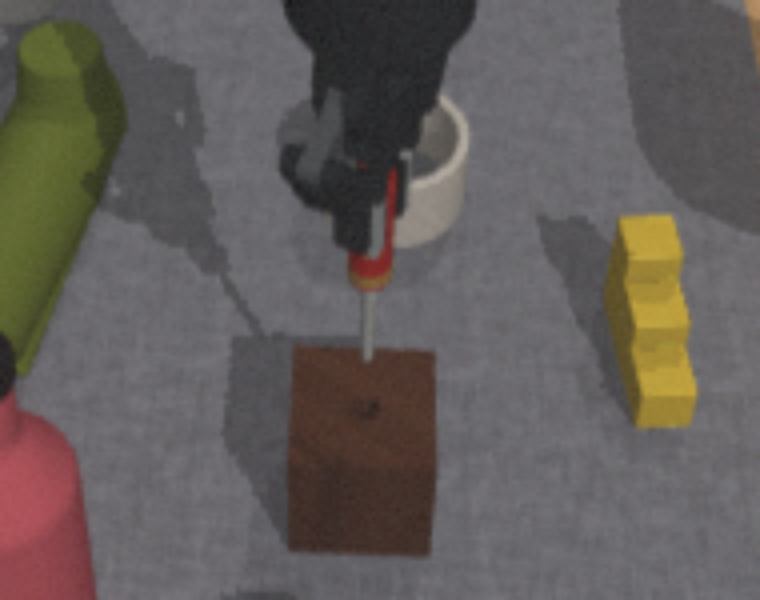

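The pin is held, with its shoulder at crop (370,286), tip at (368,358) and the stand hole at (367,407).

Run:
```python
from h import *
c=dict(np.load('side1.npz'))
f=lambda u,v,z:ray(c,210+(u+.5)/4-.5,210+(v+.5)/4-.5,z).round(4)
for z in (.109,.112,.115): print('tip',z,f(368,360,z))
print('shoulder',f(371,284,.172),'hole',f(367,407,.075))
```

```text
tip 0.109 [0.5034 0.3441 0.109 ]
tip 0.112 [0.5035 0.3464 0.112 ]
tip 0.115 [0.5035 0.3487 0.115 ]
shoulder [0.5036 0.351  0.172 ] hole [0.503  0.3458 0.075 ]
```

{"fn": "move_arm", "kwargs": {"plan": [{"travel": [-0.01,-0.0274,0],"rotation": [0,0,0],"jaw": 0.01},{"travel": [-0.022,-0.0604,0],"rotation": [0,0,0],"jaw": 0.01},{"travel": [-0.036,-0.0988,0],"rotation": [0,0,0],"jaw": 0.01},{"travel": [-0.05,-0.1372,0],"rotation": [0,0,0],"jaw": 0.01},{"travel": [-0.064,-0.1757,0],"rotation": [0,0,0],"jaw": 0.01}]}}

```text
time_s: 4.25
eef_pos: [0.495, 0.1585, 0.2292]
tcp_rot: [3.141, 0.0, 2.738]
force: [1.3, -0.7, 0.2]
opening: 0.0192
grasp_force: 39.2
```

{"fn": "move_arm", "kwargs": {"plan": [{"travel": [-0.014,-0.0384,0],"rotation": [0,0,0],"jaw": 0.01},{"travel": [-0.028,-0.0769,0],"rotation": [0,0,0],"jaw": 0.01},{"travel": [-0.042,-0.1153,0],"rotation": [0,0,0],"jaw": 0.01},{"travel": [-0.056,-0.1537,0],"rotation": [0,0,0],"jaw": 0.01},{"travel": [-0.07,-0.1921,0],"rotation": [0,0,0],"jaw": 0.01}]}}

```text
time_s: 4.75
eef_pos: [0.4838, -0.0457, 0.2294]
tcp_rot: [3.141, 0.0, 2.738]
force: [0.5, -1.0, -0.5]
opening: 0.0191
grasp_force: 39.2
```

{"fn": "move_arm", "kwargs": {"plan": [{"travel": [-0.014,-0.0384,0],"rotation": [0,0,0],"jaw": 0.01},{"travel": [-0.028,-0.0769,0],"rotation": [0,0,0],"jaw": 0.01},{"travel": [-0.04,-0.11,0],"rotation": [0,0,0],"jaw": 0.01},{"travel": [-0.046,-0.126,0],"rotation": [0,0,0],"jaw": 0.01},{"travel": [-0.0487,-0.1337,0],"rotation": [0,0,0],"jaw": 0.01}]}}

```text
time_s: 5.25
eef_pos: [0.4758, -0.1885, 0.2293]
tcp_rot: [-3.141, 0.0, 2.734]
force: [0.1, 0.4, -0.3]
opening: 0.0192
grasp_force: 39.2
```

{"fn": "move_arm", "kwargs": {"plan": [{"travel": [0,0,0],"rotation": [0,0,0],"jaw": 0.01},{"travel": [0,0,0.004],"rotation": [0,0,0],"jaw": 0.01},{"travel": [0,0,0.008],"rotation": [0,0,0],"jaw": 0.01},{"travel": [0,0,0.012],"rotation": [0,0,0],"jaw": 0.01},{"travel": [0,0,0.012],"rotation": [0,0,0],"jaw": 0.01}]}}

```text
time_s: 5.75
eef_pos: [0.476, -0.1851, 0.2164]
tcp_rot: [-3.142, -0.002, 2.739]
force: [-0.8, -0.4, -1.0]
opening: 0.019
grasp_force: 39.2
```

Run:
```python
from rig import env, eyes
import cv2
from h import *
for i in range(4): c=eyes.read_camera('side')
s=env.read_state(); print(s['time_s'],s['eef_pos'],s['tcp_rot'],s['force'],s['grasp_force'])
np.savez('side2.npz',**c);cv2.imwrite('pics/s2.png',cv2.resize(c['image'][110:200,260:380],(800,600)))
```

```text
5.95 [ 0.47652678 -0.18606884  0.21738726] [3.14143223e+00 2.57071944e-04 2.73816287e+00] [-0.65428172  0.24405433  0.21211281] 39.18361008167267
```

View pics/s2.png

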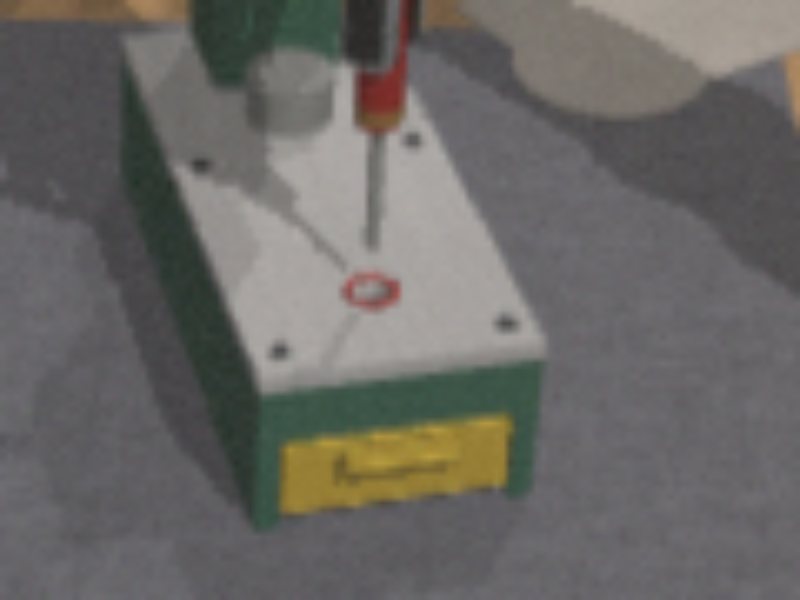

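The tip is at crop (372,250), just above the red ring, whose centre is at (371,290). The shoulder is at (379,130).

Run:
```python
from h import *
c=dict(np.load('side2.npz'));k=20/3
f=lambda u,v,z:ray(c,260+(u+.5)/k-.5,110+(v+.5)/k-.5,z).round(4)
for z in(.099,.101,.103): print('tip',z,f(372,250,z))
print('sh',f(380,131,.161),'hole',f(371,290,.08))
```

```text
tip 0.099 [ 0.4754 -0.1887  0.099 ]
tip 0.101 [ 0.4755 -0.1857  0.101 ]
tip 0.103 [ 0.4756 -0.1826  0.103 ]
sh [ 0.4751 -0.1794  0.161 ] hole [ 0.4749 -0.1876  0.08  ]
```

{"fn": "move_arm", "kwargs": {"plan": [{"travel": [0.0003,-0.0012,0.004],"rotation": [0,0,0],"jaw": 0.01},{"travel": [0.0003,-0.0012,0.009],"rotation": [0,0,0],"jaw": 0.01},{"travel": [0.0003,-0.0012,0.014],"rotation": [0,0,0],"jaw": 0.01},{"travel": [0.0003,-0.0012,0.016],"rotation": [0,0,0],"jaw": 0.01},{"travel": [0.0003,-0.0012,0.016],"rotation": [0,0,0],"jaw": 0.01}]}}

```text
time_s: 6.45
eef_pos: [0.4753, -0.1871, 0.2007]
tcp_rot: [-3.141, -0.001, 2.738]
force: [-0.2, -0.5, 0.3]
opening: 0.0189
grasp_force: 39.2
```

{"fn": "move_arm", "kwargs": {"plan": [{"travel": [0,0,0.002],"rotation": [0,0,0],"jaw": 0.01},{"travel": [0,0,0.004],"rotation": [0,0,0],"jaw": 0.01},{"travel": [0,0,0.006],"rotation": [0,0,0],"jaw": 0.01},{"travel": [0,0,0.009],"rotation": [0,0,0],"jaw": 0.01},{"travel": [0,0,0.009],"rotation": [0,0,0],"jaw": 0.01}]}}

```text
time_s: 6.95
eef_pos: [0.4753, -0.187, 0.1918]
tcp_rot: [-3.142, -0.001, 2.738]
force: [1.0, -0.2, -1.6]
opening: 0.0192
grasp_force: 39.2
```

{"fn": "move_arm", "kwargs": {"plan": [{"travel": [0,0,0.002],"rotation": [0,0,0],"jaw": 0.01},{"travel": [0,0,0.004],"rotation": [0,0,0],"jaw": 0.01},{"travel": [0,0,0.006],"rotation": [0,0,0],"jaw": 0.01},{"travel": [0,0,0.007],"rotation": [0,0,0],"jaw": 0.01},{"travel": [0,0,0.007],"rotation": [0,0,0],"jaw": 0.01}]}}

```text
time_s: 7.45
eef_pos: [0.4755, -0.1872, 0.1851]
tcp_rot: [3.142, -0.0, 2.738]
force: [-1.4, 0.4, 0.2]
opening: 0.0189
grasp_force: 39.2
```

Run:
```python
from rig import env, eyes
import cv2
from h import *
c=eyes.read_camera('side')
s=env.read_state(); print(s['time_s'],s['eef_pos'],s['force'],s['moment'])
cv2.imwrite('pics/s3.png',cv2.resize(c['image'][110:200,260:380],(800,600)))
```

```text
7.5 [ 0.47559879 -0.18713657  0.18518903] [-0.77813881  0.31902529  0.11490191] [ 0.00810798 -0.072916    0.00288412]
```

View pics/s3.png

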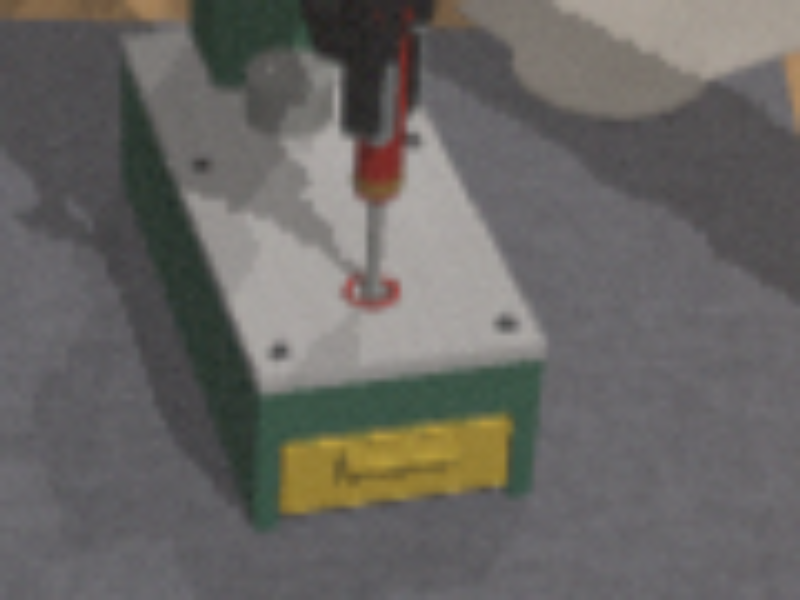

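The rod is inside the ring at (371,288) with no contact force.

{"fn": "move_arm", "kwargs": {"plan": [{"travel": [0,0,0.002],"rotation": [0,0,0],"jaw": 0.01},{"travel": [0,0,0.004],"rotation": [0,0,0],"jaw": 0.01},{"travel": [0,0,0.005],"rotation": [0,0,0],"jaw": 0.01},{"travel": [0,0,0.006],"rotation": [0,0,0],"jaw": 0.01},{"travel": [0,0,0.006],"rotation": [0,0,0],"jaw": 0.01}]}}

```text
time_s: 8.0
eef_pos: [0.4755, -0.1871, 0.1791]
tcp_rot: [3.142, -0.0, 2.738]
force: [-0.4, 0.4, -1.0]
opening: 0.019
grasp_force: 39.2
```

{"fn": "move_arm", "kwargs": {"plan": [{"travel": [0,0,0.001],"rotation": [0,0,0],"jaw": 0.01},{"travel": [0,0,0.002],"rotation": [0,0,0],"jaw": 0.01},{"travel": [0,0,0.003],"rotation": [0,0,0],"jaw": 0.01},{"travel": [0,0,0.004],"rotation": [0,0,0],"jaw": 0.01},{"travel": [0,0,0.004],"rotation": [0,0,0],"jaw": 0.01}]}}

```text
time_s: 8.5
eef_pos: [0.4755, -0.1871, 0.1751]
tcp_rot: [3.142, -0.0, 2.738]
force: [-0.1, 0.6, -1.0]
opening: 0.0188
grasp_force: 39.2
```

Tip is about 21 mm below the face, with no contact yet. I'll continue in 3 mm steps.

{"fn": "move_arm", "kwargs": {"plan": [{"travel": [0,0,0.001],"rotation": [0,0,0],"jaw": 0.01},{"travel": [0,0,0.002],"rotation": [0,0,0],"jaw": 0.01},{"travel": [0,0,0.003],"rotation": [0,0,0],"jaw": 0.01},{"travel": [0,0,0.003],"rotation": [0,0,0],"jaw": 0.01},{"travel": [0,0,0.003],"rotation": [0,0,0],"jaw": 0.01}]}}

```text
time_s: 9.0
eef_pos: [0.4756, -0.1872, 0.1723]
tcp_rot: [3.141, -0.0, 2.738]
force: [0.9, 0.1, -1.1]
opening: 0.0189
grasp_force: 39.2
```

{"fn": "move_arm", "kwargs": {"plan": [{"travel": [0,0,0.001],"rotation": [0,0,0],"jaw": 0.01},{"travel": [0,0,0.002],"rotation": [0,0,0],"jaw": 0.01},{"travel": [0,0,0.003],"rotation": [0,0,0],"jaw": 0.01},{"travel": [0,0,0.003],"rotation": [0,0,0],"jaw": 0.01},{"travel": [0,0,0.003],"rotation": [0,0,0],"jaw": 0.01}]}}

```text
time_s: 9.5
eef_pos: [0.4756, -0.1871, 0.1692]
tcp_rot: [3.141, -0.0, 2.738]
force: [-0.7, -0.2, -0.7]
opening: 0.0191
grasp_force: 39.2
```

{"fn": "move_arm", "kwargs": {"plan": [{"travel": [0,0,0.001],"rotation": [0,0,0],"jaw": 0.01},{"travel": [0,0,0.002],"rotation": [0,0,0],"jaw": 0.01},{"travel": [0,0,0.003],"rotation": [0,0,0],"jaw": 0.01},{"travel": [0,0,0.003],"rotation": [0,0,0],"jaw": 0.01},{"travel": [0,0,0.003],"rotation": [0,0,0],"jaw": 0.01}]}}

```text
time_s: 10.0
eef_pos: [0.476, -0.1873, 0.1668]
tcp_rot: [3.141, 0.001, 2.738]
force: [-0.5, 0.5, 4.6]
opening: 0.0194
grasp_force: 39.4
```

Contact at about 5 N. I'll go on in 2 mm steps.

{"fn": "move_arm", "kwargs": {"plan": [{"travel": [0,0,0.0005],"rotation": [0,0,0],"jaw": 0.01},{"travel": [0,0,0.001],"rotation": [0,0,0],"jaw": 0.01},{"travel": [0,0,0.0015],"rotation": [0,0,0],"jaw": 0.01},{"travel": [0,0,0.002],"rotation": [0,0,0],"jaw": 0.01},{"travel": [0,0,0.002],"rotation": [0,0,0],"jaw": 0.01}]}}

```text
time_s: 10.5
eef_pos: [0.476, -0.1873, 0.1645]
tcp_rot: [3.141, 0.001, 2.738]
force: [-1.1, 1.6, 4.8]
opening: 0.0194
grasp_force: 39.4
```

{"fn": "move_arm", "kwargs": {"plan": [{"travel": [0,0,0.0005],"rotation": [0,0,0],"jaw": 0.01},{"travel": [0,0,0.001],"rotation": [0,0,0],"jaw": 0.01},{"travel": [0,0,0.0015],"rotation": [0,0,0],"jaw": 0.01},{"travel": [0,0,0.002],"rotation": [0,0,0],"jaw": 0.01},{"travel": [0,0,0.002],"rotation": [0,0,0],"jaw": 0.01}]}}

```text
time_s: 11.0
eef_pos: [0.476, -0.1873, 0.1626]
tcp_rot: [3.141, 0.001, 2.738]
force: [-0.8, 0.2, 5.4]
opening: 0.0193
grasp_force: 39.4
```

```bash
cat > t.py <<'E'
from rig import env, eyes
from h import *
c=eyes.read_camera('side');s=env.read_state();W=world(c)
h=cv2.cvtColor(c['image'],cv2.COLOR_BGR2HSV)
m=box((h[...,0]>20)&(h[...,0]<34)&(h[...,1]>120)&(h[...,2]>80)&(c['depth']>0),285,350,160,215)
print(s['time_s'],s['eef_pos'].round(4),s['force'].round(1),'tray px',m.sum(),'centre',np.argwhere(m).mean(0).round(1),W[m].mean(0).round(3))
E
python3 t.py
```

```text
11.05 [ 0.476  -0.1873  0.1626] [0.6 1.5 6.8] tray px 351 centre [179.2 318.6] [ 0.463 -0.135  0.03 ]
```

{"fn": "move_arm", "kwargs": {"plan": [{"travel": [0,0,0.0005],"rotation": [0,0,0],"jaw": 0.01},{"travel": [0,0,0.001],"rotation": [0,0,0],"jaw": 0.01},{"travel": [0,0,0.0015],"rotation": [0,0,0],"jaw": 0.01},{"travel": [0,0,0.0015],"rotation": [0,0,0],"jaw": 0.01},{"travel": [0,0,0.0015],"rotation": [0,0,0],"jaw": 0.01}]}}

```text
time_s: 11.55
eef_pos: [0.4761, -0.1874, 0.1611]
tcp_rot: [3.141, 0.001, 2.738]
force: [-0.7, -0.5, 5.1]
opening: 0.0185
grasp_force: 39.5
```

```bash
python3 t.py
```

```text
11.6 [ 0.4761 -0.1874  0.1611] [ 0.4 -0.7  5.8] tray px 401 centre [189.5 323.5] [ 0.451 -0.089  0.03 ]
```

The tray has sprung out (about 48 mm). Next is retracting.

{"fn": "move_arm", "kwargs": {"plan": [{"travel": [0,0,0],"rotation": [0,0,0],"jaw": 0.01},{"travel": [0,0,0],"rotation": [0,0,0],"jaw": 0.01},{"travel": [0,0,0],"rotation": [0,0,0],"jaw": 0.01},{"travel": [0,0,-0.004],"rotation": [0,0,0],"jaw": 0.01},{"travel": [0,0,-0.012],"rotation": [0,0,0],"jaw": 0.01}]}}

```text
time_s: 12.1
eef_pos: [0.4751, -0.187, 0.1725]
tcp_rot: [-3.141, -0.001, 2.738]
force: [-1.0, -0.6, -0.2]
opening: 0.0188
grasp_force: 39.2
```

{"fn": "move_arm", "kwargs": {"plan": [{"travel": [0,0,-0.01],"rotation": [0,0,0],"jaw": 0.01},{"travel": [0,0,-0.022],"rotation": [0,0,0],"jaw": 0.01},{"travel": [0,0,-0.034],"rotation": [0,0,0],"jaw": 0.01},{"travel": [0,0,-0.046],"rotation": [0,0,0],"jaw": 0.01},{"travel": [0,0,-0.056],"rotation": [0,0,0],"jaw": 0.01}]}}

```text
time_s: 12.6
eef_pos: [0.4759, -0.1873, 0.2302]
tcp_rot: [3.141, 0.001, 2.738]
force: [-0.9, 0.4, -1.5]
opening: 0.0192
grasp_force: 39.2
```

```bash
python3 t.py
```

```text
12.65 [ 0.4768 -0.1876  0.2316] [ 0.2 -0.2  0.5] tray px 398 centre [189.5 323.6] [ 0.45  -0.089  0.03 ]
```

{"fn": "move_arm", "kwargs": {"plan": [{"travel": [0.01,0.0274,0],"rotation": [0,0,0],"jaw": 0.01},{"travel": [0.022,0.0604,0],"rotation": [0,0,0],"jaw": 0.01},{"travel": [0.036,0.0988,0],"rotation": [0,0,0],"jaw": 0.01},{"travel": [0.05,0.1372,0],"rotation": [0,0,0],"jaw": 0.01},{"travel": [0.064,0.1757,0],"rotation": [0,0,0],"jaw": 0.01}]}}

```text
time_s: 13.15
eef_pos: [0.4856, 0.0011, 0.229]
tcp_rot: [3.141, 0.0, 2.737]
force: [1.2, 0.3, -0.9]
opening: 0.0187
grasp_force: 39.2
```

{"fn": "move_arm", "kwargs": {"plan": [{"travel": [0.014,0.0384,0],"rotation": [0,0,0],"jaw": 0.01},{"travel": [0.028,0.0769,0],"rotation": [0,0,0],"jaw": 0.01},{"travel": [0.042,0.1153,0],"rotation": [0,0,0],"jaw": 0.01},{"travel": [0.056,0.1537,0],"rotation": [0,0,0],"jaw": 0.01},{"travel": [0.07,0.1921,0],"rotation": [0,0,0],"jaw": 0.01}]}}

```text
time_s: 13.65
eef_pos: [0.4967, 0.2053, 0.229]
tcp_rot: [3.141, 0.0, 2.738]
force: [1.5, -0.1, -0.1]
opening: 0.0191
grasp_force: 39.2
```

{"fn": "move_arm", "kwargs": {"plan": [{"travel": [0.014,0.0384,0],"rotation": [0,0,0],"jaw": 0.01},{"travel": [0.028,0.0769,0],"rotation": [0,0,0],"jaw": 0.01},{"travel": [0.04,0.11,0],"rotation": [0,0,0],"jaw": 0.01},{"travel": [0.046,0.1285,0],"rotation": [0,0,0],"jaw": 0.01},{"travel": [0.0484,0.1349,0],"rotation": [0,0,0],"jaw": 0.01}]}}

```text
time_s: 14.15
eef_pos: [0.5048, 0.3489, 0.2284]
tcp_rot: [-3.141, -0.001, 2.741]
force: [1.0, -0.4, -1.4]
opening: 0.0188
grasp_force: 39.3
```

{"fn": "move_arm", "kwargs": {"plan": [{"travel": [0,0,0],"rotation": [0,0,0],"jaw": 0.01},{"travel": [0,0,0.005],"rotation": [0,0,0],"jaw": 0.01},{"travel": [0,0,0.01],"rotation": [0,0,0],"jaw": 0.01},{"travel": [0,0,0.016],"rotation": [0,0,0],"jaw": 0.01},{"travel": [0,0,0.016],"rotation": [0,0,0],"jaw": 0.01}]}}

```text
time_s: 14.65
eef_pos: [0.5049, 0.3454, 0.2116]
tcp_rot: [-3.139, -0.001, 2.737]
force: [0.4, 0.0, -0.8]
opening: 0.0189
grasp_force: 39.3
```

Run:
```python
from rig import env, eyes
from h import *
for i in range(5): c=eyes.read_camera('side')
s=env.read_state(); print(s['time_s'],s['eef_pos'],s['tcp_rot'],s['force'],s['grasp_force'])
np.savez('side4.npz',**c);cv2.imwrite('pics/s4.png',cv2.resize(c['image'][250:340,250:370],(800,600)))
```

```text
14.9 [0.50556025 0.34682312 0.21311182] [3.14099956e+00 2.49743303e-04 2.73778334e+00] [0.35340842 0.13782464 0.5815907 ] 39.25780534744263
```

View pics/s4.png

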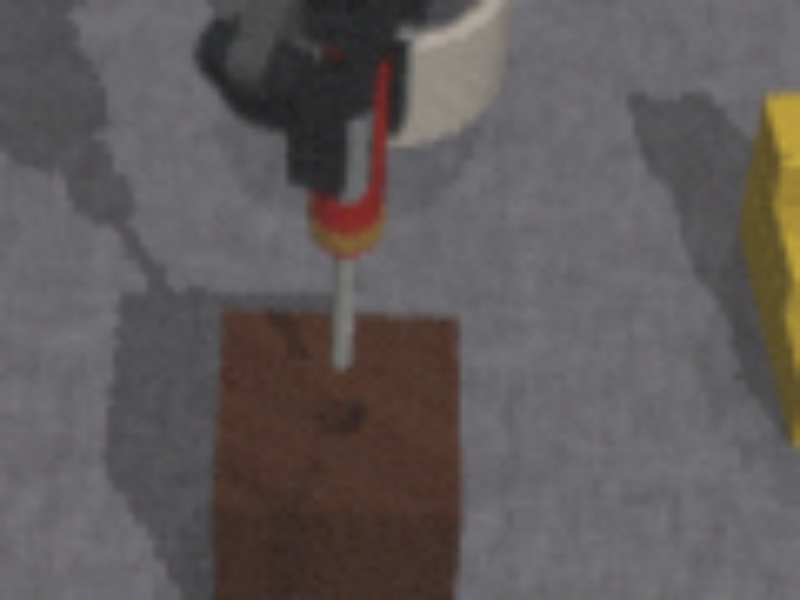

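The tip at (342,368) lines up over the stand hole at (341,416), so I'll lower it.

{"fn": "move_arm", "kwargs": {"plan": [{"travel": [0,0,0.008],"rotation": [0,0,0],"jaw": 0.01},{"travel": [0,0,0.016],"rotation": [0,0,0],"jaw": 0.01},{"travel": [0,0,0.022],"rotation": [0,0,0],"jaw": 0.01},{"travel": [0,0,0.028],"rotation": [0,0,0],"jaw": 0.01},{"travel": [0,0,0.03],"rotation": [0,0,0],"jaw": 0.01}]}}

```text
time_s: 15.4
eef_pos: [0.5049, 0.3465, 0.1817]
tcp_rot: [-3.14, -0.001, 2.738]
force: [-0.3, 0.7, -0.2]
opening: 0.019
grasp_force: 39.3
```

{"fn": "move_arm", "kwargs": {"plan": [{"travel": [0,0,0.01],"rotation": [0,0,0],"jaw": 0.01},{"travel": [0,0,0.022],"rotation": [0,0,0],"jaw": 0.01},{"travel": [0,0,0.034],"rotation": [0,0,0],"jaw": 0.01},{"travel": [0,0,0.044],"rotation": [0,0,0],"jaw": 0.01},{"travel": [0,0,0.046],"rotation": [0,0,0],"jaw": 0.01}]}}

```text
time_s: 15.9
eef_pos: [0.5043, 0.3461, 0.1348]
tcp_rot: [-3.139, -0.002, 2.738]
force: [0.3, -0.6, -0.6]
opening: 0.0192
grasp_force: 39.3
```

{"fn": "move_arm", "kwargs": {"plan": [{"travel": [0,0,0.002],"rotation": [0,0,0],"jaw": 0.01},{"travel": [0,0,0.004],"rotation": [0,0,0],"jaw": 0.01},{"travel": [0,0,0.006],"rotation": [0,0,0],"jaw": 0.01},{"travel": [0,0,0.006],"rotation": [0,0,0],"jaw": 0.01},{"travel": [0,0,0.006],"rotation": [0,0,0],"jaw": 0.01}]}}

```text
time_s: 16.4
eef_pos: [0.5057, 0.347, 0.1313]
tcp_rot: [3.14, 0.001, 2.738]
force: [0.4, -0.3, 0.8]
opening: 0.0194
grasp_force: 39.3
```

{"fn": "move_arm", "kwargs": {"plan": [{"travel": [0,0,0.001],"rotation": [0,0,0],"jaw": 0.01},{"travel": [0,0,0.002],"rotation": [0,0,0],"jaw": 0.01},{"travel": [0,0,0.002],"rotation": [0,0,0],"jaw": 0.01},{"travel": [0,0,0.002],"rotation": [0,0,0],"jaw": 0.03},{"travel": [0,0,0.002],"rotation": [0,0,0],"jaw": 0.05}]}}

```text
time_s: 16.9
eef_pos: [0.5054, 0.3468, 0.1289]
tcp_rot: [3.141, 0.0, 2.738]
force: [-1.0, 0.6, 0.6]
opening: 0.0429
grasp_force: 0.0
```

{"fn": "move_arm", "kwargs": {"plan": [{"travel": [0,0,0],"rotation": [0,0,0],"jaw": 0.05},{"travel": [0,0,0],"rotation": [0,0,0],"jaw": 0.05},{"travel": [0,0,0],"rotation": [0,0,0],"jaw": 0.05},{"travel": [0,0,-0.005],"rotation": [0,0,0],"jaw": 0.05},{"travel": [0,0,-0.02],"rotation": [0,0,0],"jaw": 0.05}]}}

```text
time_s: 17.4
eef_pos: [0.5044, 0.3461, 0.1481]
tcp_rot: [-3.139, -0.002, 2.738]
force: [-0.2, 0.2, 0.0]
opening: 0.0504
grasp_force: 0.0
```

{"fn": "move_arm", "kwargs": {"plan": [{"travel": [0,0,-0.02],"rotation": [0,0,0],"jaw": 0.05},{"travel": [0,0,-0.05],"rotation": [0,0,0],"jaw": 0.05},{"travel": [0,0,-0.08],"rotation": [0,0,0],"jaw": 0.05},{"travel": [0,0,-0.11],"rotation": [0,0,0],"jaw": 0.05},{"travel": [0,0,-0.13],"rotation": [0,0,0],"jaw": 0.05}]}}

```text
time_s: 17.9
eef_pos: [0.5063, 0.3472, 0.283]
tcp_rot: [3.137, 0.002, 2.738]
force: [1.1, -0.0, 0.6]
opening: 0.05
grasp_force: 0.0
```

{"fn": "move_arm", "kwargs": {"plan": [{"travel": [0.03,0.012,0],"rotation": [0,0,0],"jaw": 0.05},{"travel": [0.07,0.028,0],"rotation": [0,0,0],"jaw": 0.05},{"travel": [0.11,0.044,0],"rotation": [0,0,0],"jaw": 0.05},{"travel": [0.15,0.06,0],"rotation": [0,0,0],"jaw": 0.05},{"travel": [0.17,0.068,0],"rotation": [0,0,0],"jaw": 0.05}]}}

```text
time_s: 18.4
eef_pos: [0.3716, 0.4798, 0.2804]
tcp_rot: [3.139, -0.002, 2.744]
force: [-0.9, 0.6, -1.2]
opening: 0.0504
grasp_force: 0.0
```

```bash
python3 t.py
python3 - <<'E'
from rig import env, eyes
from h import *
for i in range(4): c=eyes.read_camera('side')
d=eyes.read_camera('top')
for k in (c,d):
    W=world(k);m=redmask(k)&(np.abs(W[...,0]-.505)<.02)&(np.abs(W[...,1]-.346)<.02)&(W[...,2]>.06)
    P=W[m];print(m.sum(),P.min(0).round(3),P.max(0).round(3),'top',P[P[:,2]>.15].mean(0).round(4))
cv2.imwrite('pics/end.png',c['image'])
E
```

```text
18.45 [0.3692 0.4821 0.2802] [-1.6  1.1  0.5] tray px 400 centre [189.5 323.5] [ 0.451 -0.088  0.031]
305 [0.486 0.329 0.073] [0.525 0.364 0.157] top [0.5054 0.3475 0.1547]
92 [0.486 0.338 0.071] [0.514 0.355 0.159] top [0.5055 0.3467 0.1545]
```

View pics/end.png

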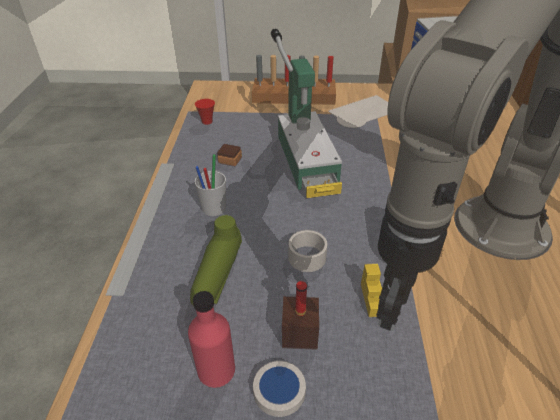

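The tray is out at (322,189), the pin stands home in its stand at (301,297) with its top at z 0.155, and the bystanders haven't moved.

```bash
python3 -c "
from rig import env
print(env.job_done())"
```

```text
the job is handed in; nothing more can be done
None
```

The latch let go at about 6 N, the tray is out, the pin is back fully home in its stand, nothing else on the bench was moved, and the job is handed in at about 18.7 s of the 54 s.

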